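# Put the rheometer's plate tools away

### The job

Put the rheometer's three flat-plate measuring tools away in the tray: set each one down upright, without dropping it, in the round dish made for its plate - the smallest plate in the smallest dish, the middle one in the middle, the largest in the largest. The cylinder bob and the vane tool look similar but are still in use: leave them, and the glass beaker, standing where they are.

Things in the scene. Friction and masses are not known exactly. Their poses are not given: they have to be found in the camera images.
- plate30: Smallest flat-plate measuring tool, bare steel, standing upright: a round flat plate 30 mm across and 8 mm thick at the bottom, a 10 mm stem, and on top a dark steel coupling head, a plain cylinder 20 mm across from 42 to 70 mm above the plate's underside (grip here). Mass about 70 g. Origin: centre of the plate's underside; z up the stem.
- plate50: Middle flat-plate measuring tool, bare steel, standing upright: a round flat plate 50 mm across and 8 mm thick at the bottom, a 10 mm stem, and on top a dark steel coupling head, a plain cylinder 20 mm across from 42 to 70 mm above the plate's underside (grip here). Mass about 130 g. Origin: centre of the plate's underside; z up the stem.
- plate70: Largest flat-plate measuring tool, bare steel, standing upright: a round flat plate 70 mm across and 8 mm thick at the bottom, a 10 mm stem, and on top a dark steel coupling head, a plain cylinder 20 mm across from 42 to 70 mm above the plate's underside (grip here). Mass about 200 g. Origin: centre of the plate's underside; z up the stem.
- dish30: The smallest of three round open black plastic dishes in one row (100 mm apart, any order) in a low grey tray (115 x 320 mm, 18 mm high); inner diameter 48 mm, outer 56 mm, made for the 30 mm plate. Fixed. Origin: centre of its underside (5 mm above the bench), z up; its inner floor is 4 mm and its rim 18 mm above the origin.
- dish50: The middle of three round open black plastic dishes in one row (100 mm apart, any order) in a low grey tray (115 x 320 mm, 18 mm high); inner diameter 68 mm, outer 76 mm, made for the 50 mm plate. Fixed. Origin: centre of its underside (5 mm above the bench), z up; its inner floor is 4 mm and its rim 18 mm above the origin.
- dish70: The largest of three round open black plastic dishes in one row (100 mm apart, any order) in a low grey tray (115 x 320 mm, 18 mm high); inner diameter 88 mm, outer 96 mm, made for the 70 mm plate. Fixed. Origin: centre of its underside (5 mm above the bench), z up; its inner floor is 4 mm and its rim 18 mm above the origin.
- bob: Cylinder bob, does not belong in the tray: a solid steel cylinder 38 mm in diameter and 42 mm tall, a short stem, and the same dark coupling head (20 mm diameter, 50 to 78 mm up). It stands upright on the bench; mass about 200 g. Origin: centre of its underside.
- vane: Vane tool, does not belong in the tray: four upright steel blades in a cross 44 mm across and 42 mm tall, a short stem, and the same dark coupling head (20 mm diameter, 50 to 78 mm up). It stands upright on the bench; mass about 90 g. Origin: centre of its underside.
- beaker: Small empty glass beaker, 50 mm rim diameter, 55 mm tall, standing on the bench among the tools; light. Origin: centre of its underside.
There are look-alikes about, which are no part of the job. What is shaped like the bob but red is not meant.

How it is judged:
At the end, for the whole second after the job is handed in: Each plate tool stands at rest on the floor of the dish of its own size: its axis within 12 mm of the dish's centre, its underside less than 8 mm above the dish's underside, upright within 0.1 rad. Bob, vane and beaker stand upright within 20 mm of where they were (horizontal distance between plate30 and dish30 below 0.012 m and z of plate30 in the frame of dish30 below 0.008 m and angle between each of plate30, plate50, plate70, bob, vane, beaker's own z axis and vertical below 0.1 rad and linear speed of each of plate30, plate50, plate70 below 0.02 m/s and angular speed of each of plate30, plate50, plate70 below 0.2 rad/s and horizontal distance between plate50 and dish50 below 0.012 m and z of plate50 in the frame of dish50 below 0.008 m and horizontal distance between plate70 and dish70 below 0.012 m and z of plate70 in the frame of dish70 below 0.008 m and distance of each of bob, vane, beaker from where it was at the start of the episode below 0.02 m); the robot touches nothing.
It fails at once if the bob is pushed more than 20 mm from its place, lifted or knocked over (distance of bob from where it was at the start of the episode above 0.02 m or angle between bob's own z axis and vertical above 0.5 rad).
It fails at once if the vane is pushed more than 20 mm from its place, lifted or knocked over (distance of vane from where it was at the start of the episode above 0.02 m or angle between vane's own z axis and vertical above 0.5 rad).
It fails at once if the beaker is pushed more than 20 mm from its place, lifted or knocked over (distance of beaker from where it was at the start of the episode above 0.02 m or angle between beaker's own z axis and vertical above 0.5 rad).
It fails at once if a plate tool is dropped or knocked flying (over 0.6 m/s while no finger touches it, a free fall of about 20 mm) ((linear speed of plate30 above 0.6 m/s and contact force between plate30 and the fingers below 0.05 N) or (linear speed of plate50 above 0.6 m/s and contact force between plate50 and the fingers below 0.05 N) or (linear speed of plate70 above 0.6 m/s and contact force between plate70 and the fingers below 0.05 N)).
It also fails if it takes over 80 s, if anything falls off the work surface, if the arm or the gripper's body presses on something with over 40 N, if the wrist force passes 120 N, or if a joint passes its speed limit or range.

### The arm

A 6-joint arm with a two-finger parallel gripper is mounted at the origin on the work surface. World frame = base frame: x ahead of the robot, y to its left, z up, the work surface at z = 0. Lengths are in m, angles in rad, forces in N, time in s.
With the tool pointing down it reaches from about 0.3 to 0.875 m from the base axis. Payload 6.4 kg.
Tool frame: the origin (TCP) lies midway between the tips of the shut fingers; the grasp point (between the pads) lies 19 mm behind it; z points along the fingers, y is the direction in which the jaws open and shut (so a half turn about z gives the same grasp; the last joint's range is limited). The gripper opens to 85 mm and grips with 20 to 120 N. Pads are 22 mm wide; open, the fingers measure 114 mm over their backs; the gripper's body (76 mm by 85 mm) begins 54 mm behind the grasp point. The pads swing forward as they close: fully open they stand 13 mm farther back than shut.
Start: joints at [0.894, 0.181, 1.607, -0, 1.354, -0.206], TCP at [0.261, 0.512, 0.195] pointing down, gripper open.
Joint ranges: [-2.99, 2.99], [-0.89, 2.07], [0.3, 2.58], [-1.14, 4.28], [0, 2.63], [-3.12, 3.12]. Speed limits (rad/s): [2.57, 2.57, 3.01, 3.14, 3.14, 3.14].

### API

Orientations are given as a unit quaternion [w, x, y, z].
In Python, from bench import ctrl gives the robot as it stands. The module is installed in compiled form; this text tells all that it offers.
- The arm moves only by the tool arm_command, never from a script. Its argument "plan" is one flat list of numbers, 4 for each row, row after row: the shift along the tool's x, y, z in mm, then the turn about the tool's z in rad. A call has 1 to 20 rows; each row shifts and turns the commanded pose from where the row before left it, along the tool's axes as they then stand; what a row does not reach is not made up. A row lasts 1/10 s, in which the tool goes at most 50 mm and 8.59 degrees, less where a joint would pass 70% of its speed; a pose out of reach is approached as far as the arm can. A call is refused whole if a number of a shift passes 50 or a number of a turn 0.15, either way. A call with a gripper value outside its range is refused whole. "grip" is the opening, from 0 (shut) to 1 (fully open), set as the call begins (left out, the last holds). The fingers move at their own pace and stop on an object; the grip force is fixed at half the most. Time passes only in rows, so rows that do not move let the fingers close. It gives the time, the measured TCP pose, the force and the opening at its end, in the units of the state.
- ctrl.get_obs(): the state, without advancing time (a new reading comes with each control period).
- ctrl.camera(name): name is "scene" or "top"; returns a dict with "color" (400x640x3 uint8, red, green, blue), "camera_matrix" (3x3 intrinsics, pixels), "eye" and "attitude" of the camera in the world. Camera axes: x right, y up, looking along -z (the intrinsics and any distortion apply to the point x, -y, -z); pixel columns grow to the right and rows downward; lengths in m; the calibration is good to about 2 mm. A picture is of the moment at which its call begins. There is no depth.
- ctrl.hand_in(): hands the job in, once; it reports no verdict.
The state is a dict: "time_s": time; "q": joint angles; "dq": joint speeds; "joint_efforts": joint torques, N m; "eef_pos": TCP position; "eef_rot": TCP orientation; "wrist_force": force on the tool from outside, world axes, zero at the start; "torque": the same for the moment, N m; "opening": opening from 0.0 (shut) to 1.0 (fully open).
Only numpy, scipy, OpenCV 4.12 (cv2) and the standard library are available. Lean on these libraries where they do the work, as an engineer would, in place of code of your own. Each camera call takes 0.05 s, during which the arm holds its last target. There are 200 camera calls.

## Working session

There is one attempt and no reset: what is moved stays moved. The work goes in short steps, Python scripts to look and compute and a tool call to move; the robot and the scene stay as the last step left them, time stands still between calls to the robot, and variables do not carry over. Pictures are saved under pics/ and viewed, about 12 in all and at most 16, crops included, and the job is handed in when it is done.

Besides the shell and the picture viewer there is one more tool, called after ">>>" by a JSON object that holds its "op" and its "data". arm_command: Moves the arm, as the interface text tells. Its arguments: {"type":"object","properties":{"plan":{"type":"array","items":{"type":"number"}},"grip":{"type":"number"}},"required":["plan"]}

```bash
mkdir -p pics; cat > h.py <<'E'
import numpy as np, cv2
from bench import ctrl
from scipy.spatial.transform import Rotation as R
def att(c):
    a=np.array(c["attitude"],float)
    return a if a.shape==(3,3) else R.from_quat(a[[1,2,3,0]]).as_matrix()
def ray(c,u,v,z):
    K=np.array(c["camera_matrix"]);d=np.linalg.solve(K,[u,v,1.]);d=att(c)@(d*[1,-1,-1])
    e=np.array(c["eye"]);return e+d*(z-e[2])/d[2]
def proj(c,p):
    x=att(c).T@(np.array(p)-c["eye"]);x=np.array(c["camera_matrix"])@(x*[1,-1,-1]);return x[:2]/x[2]
def snap(name,f):
    c=ctrl.camera(name);cv2.imwrite(f,c["color"][:,:,::-1]);return c
E
python3 - <<'E'
from h import *
for n in("top","scene"):
    c=snap(n,f"pics/{n}0.png");print({k:v for k,v in c.items() if k!="color"})
print(ctrl.get_obs())
E
```

```text
{'camera_matrix': array([[439.75075686,   0.        , 318.20358906],
       [  0.        , 439.75075686, 196.18534462],
       [  0.        ,   0.        ,   1.        ]]), 'eye': array([ 0.31796722, -0.01313049,  0.94615192]), 'attitude': array([ 0.713049  ,  0.07251312, -0.0696298 , -0.69386934])}
{'camera_matrix': array([[457.91368075,   0.        , 330.13589904],
       [  0.        , 457.91368075, 201.04017046],
       [  0.        ,   0.        ,   1.        ]]), 'eye': array([ 1.11649786, -0.25959757,  0.68136526]), 'attitude': array([0.77824046, 0.32880611, 0.21389444, 0.49038505])}
{'time_s': 0.1, 'q': array([ 8.93710478e-01,  1.81464246e-01,  1.60789279e+00, -1.36907721e-05,
        1.35383834e+00, -2.06320191e-01]), 'dq': array([-8.08168687e-04, -1.82339681e-03, -1.59666933e-03,  6.46104955e-04,
        1.07398392e-03,  9.98415697e-06]), 'joint_efforts': array([ 1.12650716e-03, -4.45878053e+01, -3.52241170e+01, -1.38859391e-04,
        4.16934505e-03,  2.74487675e-06]), 'eef_pos': array([0.26044377, 0.51200815, 0.19418307]), 'eef_rot': array([-3.36522475e-04,  2.33213762e-01,  9.72425164e-01, -7.27305825e-04]), 'wrist_force': array([ 0.08977242, -0.48324377, -0.27613877]), 'torque': array([ 0.00458968, -0.01187782, -0.03797623]), 'opening': 0.9968576560932677}
```

View pics/top0.png

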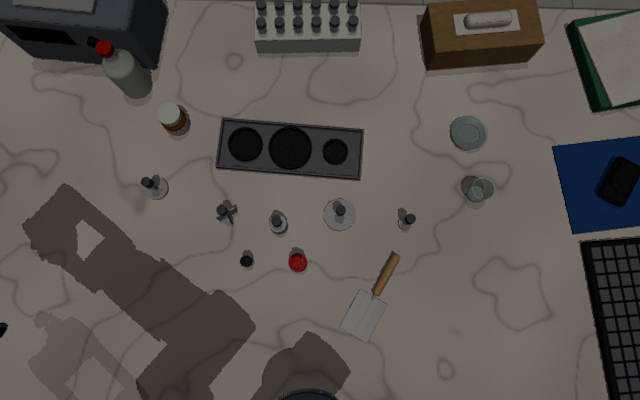

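View pics/scene0.png

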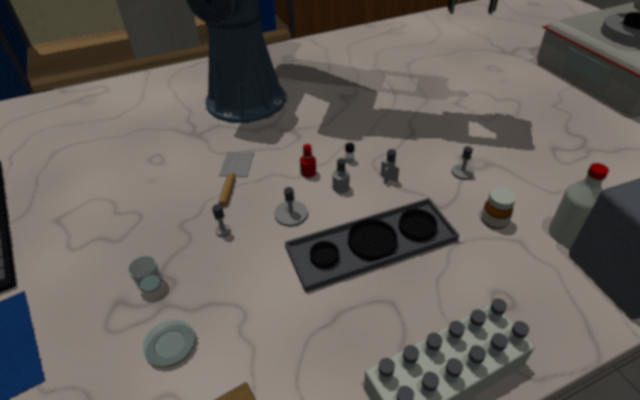

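```bash
python3 - <<'E'
from h import *
c=ctrl.camera("top");im=c["color"]
g=cv2.cvtColor(im,cv2.COLOR_RGB2GRAY)
cv2.imwrite("pics/c1.png",cv2.resize(im[110:280,130:430,::-1],None,fx=2.66,fy=2.66,interpolation=cv2.INTER_CUBIC))
s=ctrl.camera("scene");cv2.imwrite("pics/c2.png",cv2.resize(s["color"][135:300,200:500,::-1],None,fx=2.66,fy=2.66,interpolation=cv2.INTER_CUBIC))
# dishes: dark contours
for t in (25,35,50):
  for k in cv2.findContours((g<t).astype(np.uint8),cv2.RETR_EXTERNAL,cv2.CHAIN_APPROX_NONE)[0]:
    (u,v),(a,b),_=cv2.minAreaRect(k)
    if 30<cv2.contourArea(k)<2500 and 110<v<280 and 130<u<430: print(t,np.round([u,v,a,b]),cv2.contourArea(k),ray(c,u,v,.02)[:2].round(4),ray(c,u,v,.07)[:2].round(4))
E
```

```text
25 [246. 260.   9.  11.] 79.0 [0.3658 0.1413] [0.3633 0.1329]
25 [334. 152.  25.  25.] 483.5 [ 0.608  -0.0397] [ 0.5923 -0.0383]
25 [245. 144.  34.  34.] 890.0 [0.6196 0.1582] [0.6034 0.1489]
25 [290. 147.  44.  42.] 1429.5 [0.6157 0.0583] [0.5996 0.0545]
35 [246. 261.  11.  10.] 89.5 [0.3655 0.1404] [0.3629 0.1321]
35 [150. 184.   7.   9.] 34.0 [0.5246 0.3581] [0.5134 0.338 ]
35 [334. 152.  25.  25.] 503.5 [ 0.608  -0.0397] [ 0.5923 -0.0383]
35 [245. 144.  34.  34.] 925.5 [0.6199 0.1577] [0.6036 0.1485]
35 [290. 147. 142.  46.] 1610.5 [0.6152 0.0592] [0.5992 0.0553]
35 [177. 122.  14.  24.] 121.5 [0.6665 0.3133] [0.6477 0.2957]
50 [246. 261.  12.  11.] 101.0 [0.3653 0.14  ] [0.3627 0.1317]
50 [382. 272.   2.  44.] 35.0 [ 0.3508 -0.144 ] [ 0.3491 -0.1369]
50 [298. 262.  18.  17.] 244.5 [0.3657 0.0326] [0.3631 0.0301]
50 [276. 220.   9.  11.] 74.0 [0.4518 0.0805] [0.4446 0.0754]
50 [408. 219.  10.  11.] 81.0 [ 0.4627 -0.2   ] [ 0.4549 -0.1899]
50 [340. 210.  10.   8.] 67.0 [ 0.4781 -0.0541] [ 0.4695 -0.0519]
50 [225. 213.  19.  16.] 146.5 [0.464  0.1901] [0.4562 0.1791]
50 [149. 183.  18.   9.] 109.5 [0.5262 0.3592] [0.515  0.3391]
50 [334. 152.  27.  27.] 563.5 [ 0.608  -0.0397] [ 0.5923 -0.0383]
50 [245. 144.  37.  36.] 1020.5 [0.6194 0.1575] [0.6032 0.1483]
50 [289. 148. 144.  51.] 2304.0 [0.6125 0.0597] [0.5966 0.0558]
50 [178. 124.  22.  25.] 218.0 [0.663 0.31 ] [0.6444 0.2926]
```

View pics/c1.png

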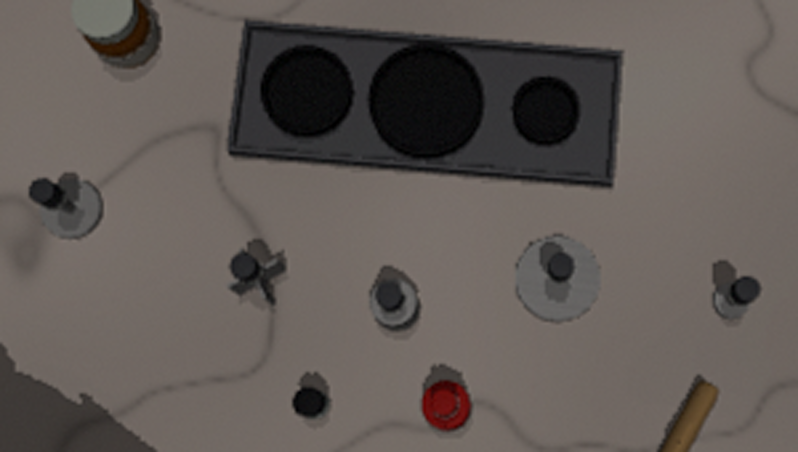

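View pics/c2.png

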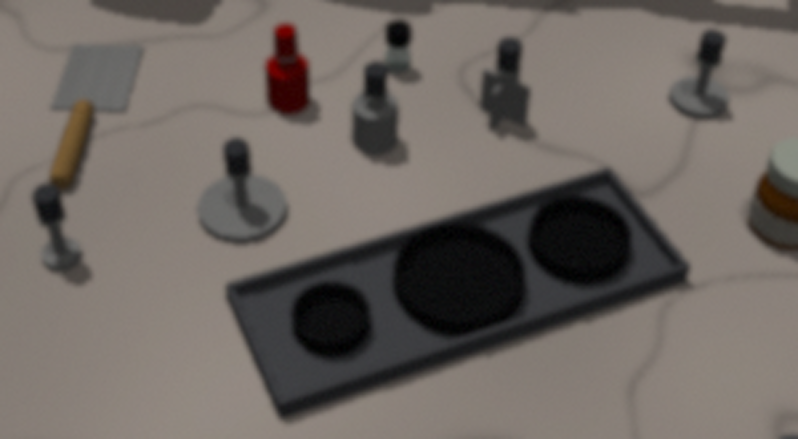

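```bash
python3 - <<'E'
from h import *
t=ctrl.camera("top");s=ctrl.camera("scene")
f1=lambda p:(130+(p[0]+.5)/2.66-.5,110+(p[1]+.5)/2.66-.5)
f2=lambda p:(200+(p[0]+.5)/2.66-.5,135+(p[1]+.5)/2.66-.5)
T={'p30':[(745,289,.07),(731,302,.008)],'p50':[(44,191,.07),(72,209,.008)],'p70':[(560,266,.07),(558,278,.008)],
'vane':[(245,266,.078)],'bob':[(390,294,.078)],'d30':[(546,110,.023)],'d50':[(308,90,.023)],'d70':[(427,101,.023)],'vial':[(310,402,.04)]}
S={'p30':[(49,190,.07),(62,252,.008)],'p50':[(712,38,.07),(699,97,.008)],'p70':[(236,147,.07),(243,207,.008)],
'vane':[(509,45,.078)],'bob':[(376,70,.078)],'d30':[(332,319,.023)],'d50':[(580,240,.023)],'d70':[(459,278,.023)]}
for k in T:
  print(k,[ray(t,*f1(p),p[2])[:2].round(4) for p in T[k]],[ray(s,*f2(p),p[2])[:2].round(4) for p in S.get(k,[])])
print('beaker',ray(t,478,188,.03).round(3))
E
```

```text
p30 [array([ 0.4563, -0.1925]), array([ 0.4551, -0.1937])] [array([ 0.4566, -0.1917]), array([ 0.4594, -0.1938])]
p50 [array([0.5179, 0.3459]), array([0.5175, 0.3467])] [array([0.5204, 0.3457]), array([0.5218, 0.346 ])]
p70 [array([ 0.4701, -0.0523]), array([ 0.471 , -0.0536])] [array([ 0.4728, -0.0537]), array([ 0.4746, -0.0534])]
vane [array([0.4623, 0.1852])] [array([0.4641, 0.1862])]
bob [array([0.444, 0.075])] [array([0.4458, 0.0759])]
d30 [array([ 0.6081, -0.0406])] [array([ 0.6181, -0.043 ])]
d50 [array([0.62  , 0.1562])] [array([0.6297, 0.1534])]
d70 [array([0.6132, 0.0576])] [array([0.6234, 0.0549])]
vial [array([0.3642, 0.1364])] []
beaker [ 0.532 -0.347  0.03 ]
```

>>> {"op": "arm_command", "data": {"plan": [-10, -1, 2, 0, -26, -2.6, 5.5, 0, -30, -3, 6, 0, -30, -3, 6, 0, -30, -3, 6, 0, -30, -3, 6, 0, -30, -3, 6, 0, -30, -3, 6, 0, -30, -3, 6, 0, -30, -3, 6, 0, -20, -2, 5, 0, -10, -3.4, 3.5, 0, 0, 0, 0, 0, 0, 0, 0, 0, 0, 0, 0, 0], "grip": 0.65}}

```text
time_s: 1.8
eef_pos: [0.5177, 0.3452, 0.1313]
eef_rot: [-0.0, 0.233, 0.973, 0.0]
wrist_force: [-0.6, 0.1, -0.2]
opening: 0.649
```

```bash
cat >> h.py <<'E'
def delta(x,y,z):
    o=ctrl.get_obs();q=R.from_quat(np.array(o["eef_rot"])[[1,2,3,0]])
    d=q.inv().apply(np.array([x,y,z])-o["eef_pos"])*1000
    print("t",round(o["time_s"],2),"pos",o["eef_pos"].round(4),"open",round(o["opening"],3),"F",o["wrist_force"].round(2),"shift mm",d.round(1), "zax",q.as_matrix()[:,2].round(4))
E
python3 - <<'E'
from h import *
delta(.519,.346,.036)
t=snap("top","pics/x.png");s=snap("scene","pics/x2.png")
a=t["color"][130:240,100:220];b=s["color"][60:200,400:540]
cv2.imwrite("pics/a1.png",np.hstack([cv2.resize(a,(400,367),interpolation=2),cv2.resize(b,(367,367),interpolation=2)])[:,:,::-1])
E
```

```text
t 1.8 pos [0.5177 0.3452 0.1313] open 0.649 F [-0.64  0.1  -0.18] shift mm [-0.8  1.3 95.3] zax [ 1.e-04  4.e-04 -1.e+00]
```

View pics/a1.png

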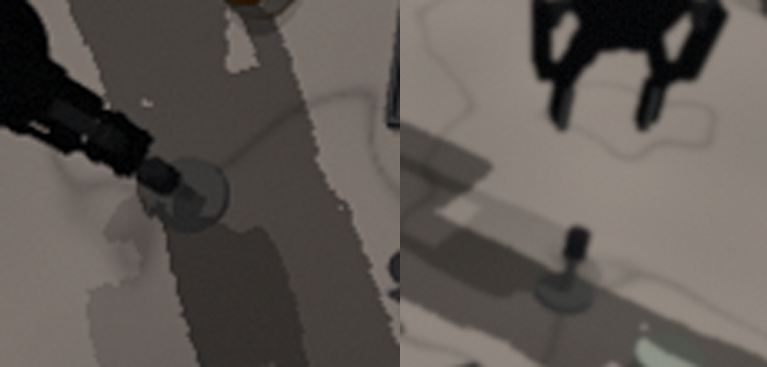

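>>> {"op": "arm_command", "data": {"plan": [-0.8, 1.3, 8, 0, 0, 0, 14, 0, 0, 0, 15, 0, 0, 0, 15, 0, 0, 0, 15, 0, 0, 0, 12, 0, 0, 0, 8, 0, 0, 0, 5, 0, 0, 0, 3, 0, 0, 0, 0, 0, 0, 0, 0, 0]}}

```text
time_s: 3.0
eef_pos: [0.5203, 0.3453, 0.0366]
eef_rot: [0.0, 0.233, 0.972, 0.0]
wrist_force: [-0.6, -0.2, -0.2]
opening: 0.65
```

>>> {"op": "arm_command", "data": {"plan": [0, 0, 0, 0, 0, 0, 0, 0, 0, 0, 0, 0, 0, 0, 0, 0, 0, 0, 0, 0, 0, 0, 0, 0, 0, 0, 0, 0, 0, 0, 0, 0, 0, 0, 0, 0, 0, 0, 0, 0], "grip": 0}}

```text
time_s: 4.0
eef_pos: [0.5199, 0.345, 0.036]
eef_rot: [0.0, 0.233, 0.972, -0.0]
wrist_force: [-0.6, -0.5, 1.2]
opening: 0.0
```

```bash
python3 - <<'E'
from h import *
delta(.519,.346,.036)
t=snap("top","pics/x.png");s=snap("scene","pics/x2.png")
a=t["color"][130:240,100:220];b=s["color"][60:200,400:540]
cv2.imwrite("pics/a2.png",np.hstack([cv2.resize(a,(400,367),interpolation=2),cv2.resize(b,(367,367),interpolation=2)])[:,:,::-1])
E
```

```text
t 4.0 pos [0.5199 0.345  0.036 ] open 0.0 F [-0.64 -0.55  1.18] shift mm [ 1.2  0.5 -0. ] zax [ 0. -0. -1.]
```

View pics/a2.png

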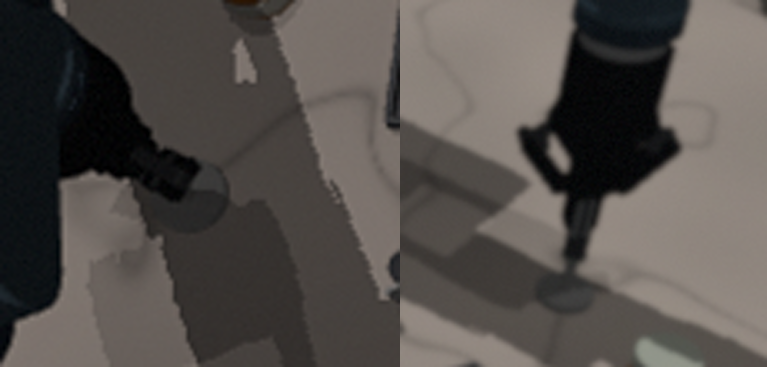

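```bash
python3 - <<'E'
from h import *
t=ctrl.camera("top");s=ctrl.camera("scene")
P=[(.5199,.345,.036),(.5199,.345,.055),(.519,.346,.07),(.519,.346,.042)]
A=t["color"].copy();
a=cv2.resize(t["color"][150:210,120:190],None,fx=5.7,fy=5.7,interpolation=cv2.INTER_CUBIC);b=cv2.resize(s["color"][110:185,430:500],None,fx=5.7,fy=5.7,interpolation=cv2.INTER_CUBIC)
for p in P:
  u=proj(t,p);w=proj(s,p);print(p,((u-[120,150])*5.7).round(),((w-[430,110])*5.7).round())
b=b[:a.shape[0]+80];a=np.pad(a,((0,b.shape[0]-a.shape[0]),(0,0),(0,0)))
m=np.hstack([a,b])
cv2.imwrite("pics/a3.png",np.clip(m[:,:,::-1].astype(float)*2.2,0,255));print(a.shape)
E
```

```text
(0.5199, 0.345, 0.036) [188. 196.] [194. 292.]
(0.5199, 0.345, 0.055) [168. 184.] [203. 253.]
(0.519, 0.346, 0.07) [150. 177.] [211. 220.]
(0.519, 0.346, 0.042) [179. 194.] [197. 278.]
(422, 399, 3)[ WARN:0@2.925] global loadsave.cpp:1063 imwrite_ Unsupported depth image for selected encoder is fallbacked to CV_8U.
```

View pics/a3.png

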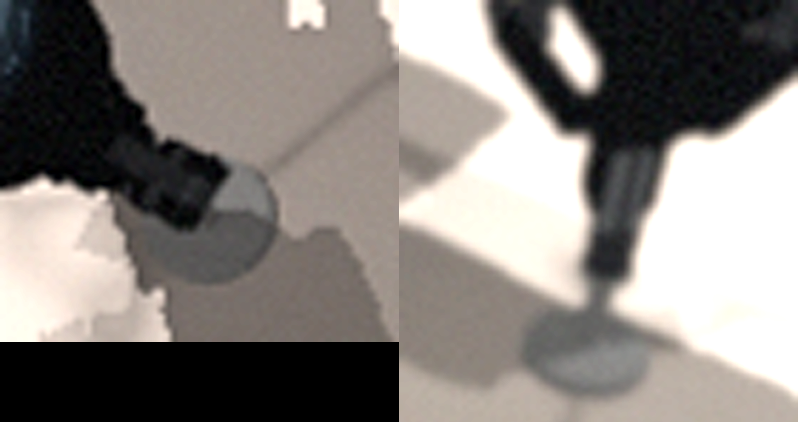

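>>> {"op": "arm_command", "data": {"plan": [0, 0, -2, 0, 0, 0, -3, 0, 0, 0, -3, 0, 0, 0, -2, 0, 0, 0, 0, 0, 0, 0, 0, 0]}}

```text
time_s: 4.8
eef_pos: [0.5199, 0.3451, 0.0461]
eef_rot: [0.0, 0.233, 0.972, 0.0]
wrist_force: [-0.0, -0.4, -0.7]
opening: 0.004
```

```bash
python3 - <<'E'
from h import *
delta(.519,.346,.036)
t=ctrl.camera("top");s=ctrl.camera("scene")
a=cv2.resize(t["color"][150:210,120:190],None,fx=5.7,fy=5.7,interpolation=cv2.INTER_CUBIC);b=cv2.resize(s["color"][110:185,430:500],None,fx=5.7,fy=5.7,interpolation=cv2.INTER_CUBIC)
a=np.pad(a,((0,b.shape[0]-a.shape[0]),(0,0),(0,0)))
m=np.hstack([a,b])
cv2.imwrite("pics/a4.png",cv2.convertScaleAbs(m[:,:,::-1],alpha=2.5))
E
```

```text
t 4.8 pos [0.5199 0.3451 0.0461] open 0.004 F [-0.   -0.37 -0.68] shift mm [ 1.2  0.4 10.1] zax [ 2.e-04  1.e-04 -1.e+00]
```

View pics/a4.png

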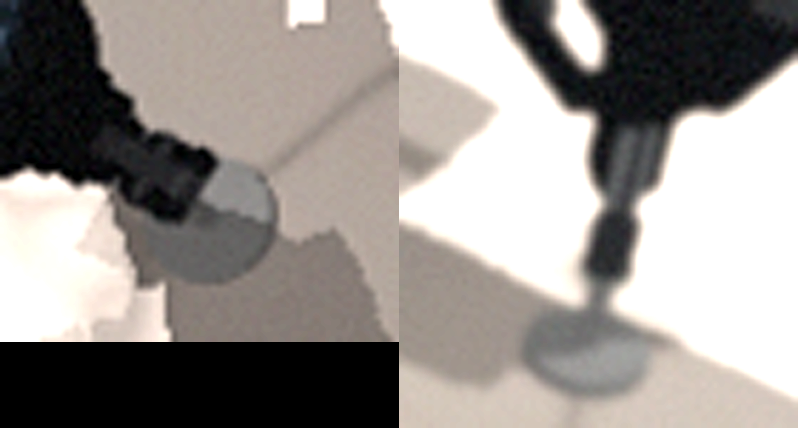

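```bash
python3 - <<'E'
from h import *
t=ctrl.camera("top");s=ctrl.camera("scene")
def tri(a,b):
  u=np.array(a)/5.7+[120,150];w=np.array(b)/5.7+[430,110]
  e1=np.array(t["eye"]);d1=ray(t,*u,0)-e1;e2=np.array(s["eye"]);d2=ray(s,*w,0)-e2
  x=np.linalg.lstsq(np.c_[d1,-d2],e2-e1,rcond=None)[0];p,q=e1+x[0]*d1,e2+x[1]*d2
  print(p.round(4),q.round(4))
tri((200,188),(213,208));tri((190,180),(213,208));tri((210,185),(218,208))
for z in (.046,.056,.066,.076): 
  p=(.5199,.3451,z);print(z,((proj(t,p)-[120,150])*5.7).round(),((proj(s,p)-[430,110])*5.7).round())
E
```

```text
[0.5149 0.3268 0.0718] [0.5225 0.3419 0.0794]
[0.5172 0.3298 0.0741] [0.523  0.3414 0.0799]
[0.5159 0.3231 0.0723] [0.5253 0.3415 0.0815]
0.046 [177. 189.] [199. 271.]
0.056 [167. 183.] [204. 251.]
0.066 [157. 177.] [209. 230.]
0.076 [146. 170.] [214. 209.]
```

>>> {"op": "arm_command", "data": {"plan": [0, 0, -4, 0, 0, 0, -8, 0, 0, 0, -8, 0, 0, 0, 0, 0, 0, 0, 0, 0, 0, 0, 0, 0, 0, 0, 0, 0, 0, 0, 0, 0], "grip": 0.65}}

```text
time_s: 5.8
eef_pos: [0.5196, 0.3449, 0.0656]
eef_rot: [-0.0, 0.233, 0.972, -0.0]
wrist_force: [-0.6, 0.5, -0.1]
opening: 0.648
```

>>> {"op": "arm_command", "data": {"plan": [0, 0, 5, 0, 0, 0, 10, 0, 0, 0, 10, 0, 0, 0, 8, 0, 0, 0, 8, 0, 0, 0, 5, 0, 0, 0, 3, 0, 0, 0, 0, 0, 0, 0, 0, 0]}}

```text
time_s: 6.7
eef_pos: [0.5201, 0.3451, 0.0173]
eef_rot: [0.0, 0.233, 0.972, 0.0]
wrist_force: [-0.0, 0.6, 0.3]
opening: 0.649
```

```bash
cat >> h.py <<'E'
def pair(f,tc,sc):
    t=ctrl.camera("top");s=ctrl.camera("scene");k=5.7
    a=cv2.resize(t["color"][tc[1]:tc[1]+75,tc[0]:tc[0]+70],None,fx=k,fy=k,interpolation=cv2.INTER_CUBIC)
    b=cv2.resize(s["color"][sc[1]:sc[1]+75,sc[0]:sc[0]+70],None,fx=k,fy=k,interpolation=cv2.INTER_CUBIC)
    cv2.imwrite(f,cv2.convertScaleAbs(np.hstack([a,b])[:,:,::-1],alpha=2.5))
    return t,s
E
python3 - <<'E'
from h import *
delta(.519,.346,.006);pair("pics/a5.png",(120,150),(430,110))
E
```

```text
t 6.7 pos [0.5201 0.3451 0.0173] open 0.649 F [-0.02  0.59  0.35] shift mm [ 1.4  0.2 11.3] zax [ 5.e-04  2.e-04 -1.e+00]
```

View pics/a5.png

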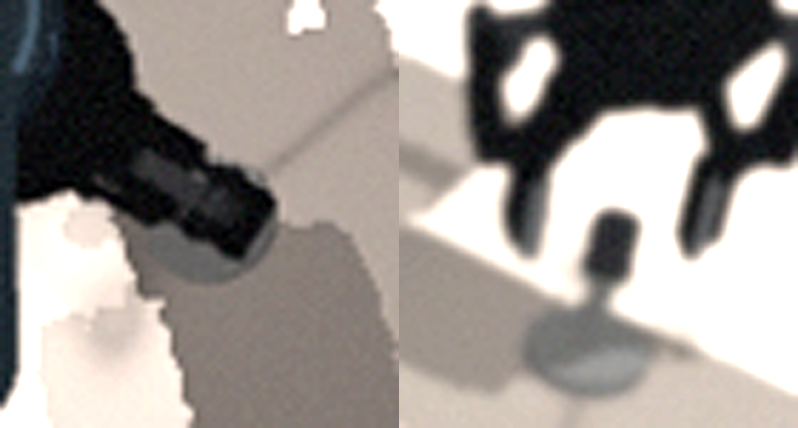

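>>> {"op": "arm_command", "data": {"plan": [0.7, 0, 4, 0, 0, 0, 4, 0, 0, 0, 3, 0, 0, 0, 0, 0]}}

```text
time_s: 7.2
eef_pos: [0.5186, 0.3451, 0.0052]
eef_rot: [-0.001, 0.233, 0.972, -0.0]
wrist_force: [0.1, 0.2, -0.4]
opening: 0.651
```

>>> {"op": "arm_command", "data": {"plan": [0, 0, 0, 0, 0, 0, 0, 0, 0, 0, 0, 0, 0, 0, 0, 0, 0, 0, 0, 0, 0, 0, 0, 0, 0, 0, 0, 0, 0, 0, 0, 0], "grip": 0}}

```text
time_s: 8.0
eef_pos: [0.5192, 0.3454, 0.006]
eef_rot: [0.0, 0.233, 0.972, -0.0]
wrist_force: [0.4, -0.5, -0.2]
opening: 0.216
```

>>> {"op": "arm_command", "data": {"plan": [0, 0, -4, 0, 0, 0, -10, 0, 0, 0, -18, 0, 0, 0, -20, 0, 0, 0, -14, 0, 0, 0, -4, 0, -8, -5, 0, 0, -16, -11, 0, 0, -22, -15, 0, 0, -22, -15, 0, 0, -22, -15, 0, 0, -22, -15, 0, 0, -22, -15, 0, 0, -20, -14, 0, 0, -16, -10, 0, 0, -8, -5.4, 0, 0, 0, 0, 0, 0, 0, 0, 0, 0]}}

```text
time_s: 9.8
eef_pos: [0.6227, 0.1578, 0.0756]
eef_rot: [-0.001, 0.233, 0.972, 0.0]
wrist_force: [-0.6, 0.5, -1.1]
opening: 0.213
```

```bash
python3 - <<'E'
from h import *
delta(.623,.158,.025);t,s=pair("pics/a6.png",(215,100),(385,170))
for p in [(.623,.158,.023),(.623,.158,.073),(.611,-.041,.023)]:
  print(((proj(t,p)-[215,100])*5.7).round(),((proj(s,p)-[385,170])*5.7).round())
E
```

```text
t 9.8 pos [0.6227 0.1578 0.0756] open 0.213 F [-0.59  0.48 -1.07] shift mm [-0.2  0.3 50.6] zax [-1.e-03  3.e-04 -1.e+00]
[170. 241.] [187. 296.]
[147. 197.] [205. 193.]
[685. 284.] [-348.  465.]
```

View pics/a6.png

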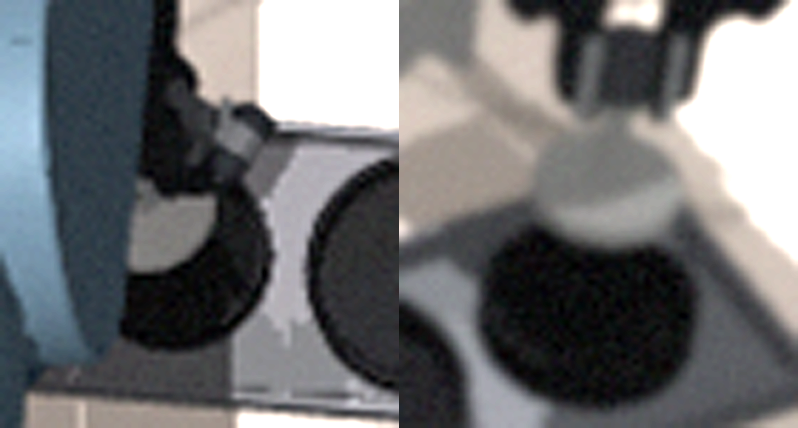

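>>> {"op": "arm_command", "data": {"plan": [0, 0, 5, 0, 0, 0, 12, 0, 0, 0, 14, 0, 0, 0, 12, 0, 0, 0, 8, 0, 0, 0, 4, 0, 0, 0, 2, 0, 0, 0, 1, 0, 0, 0, 0, 0, 0, 0, 0, 0]}}

```text
time_s: 10.9
eef_pos: [0.6237, 0.1573, 0.0186]
eef_rot: [0.0, 0.233, 0.972, 0.0]
wrist_force: [0.9, 0.1, -2.0]
opening: 0.211
```

>>> {"op": "arm_command", "data": {"plan": [0, 0, 0.5, 0, 0, 0, 0.5, 0, 0, 0, 0.5, 0, 0, 0, 0.5, 0, 0, 0, 0, 0]}}

```text
time_s: 11.4
eef_pos: [0.6232, 0.1573, 0.0159]
eef_rot: [-0.0, 0.233, 0.972, -0.0]
wrist_force: [0.6, 0.7, -0.9]
opening: 0.215
```

>>> {"op": "arm_command", "data": {"plan": [0, 0, 0.5, 0, 0, 0, 0.5, 0, 0, 0, 0.5, 0, 0, 0, 0, 0]}}

```text
time_s: 11.8
eef_pos: [0.6234, 0.1573, 0.0149]
eef_rot: [0.0, 0.233, 0.972, 0.0]
wrist_force: [-2.0, 0.0, 3.4]
opening: 0.209
```

>>> {"op": "arm_command", "data": {"plan": [0, 0, 0, 0, 0, 0, 0, 0, 0, 0, 0, 0, 0, 0, 0, 0, 0, 0, 0, 0], "grip": 0.5}}

```text
time_s: 12.3
eef_pos: [0.6232, 0.1573, 0.0144]
eef_rot: [-0.0, 0.233, 0.972, 0.0]
wrist_force: [-0.4, 1.0, 0.3]
opening: 0.495
```

>>> {"op": "arm_command", "data": {"plan": [0, 0, -5, 0, 0, 0, -12, 0, 0, 0, -20, 0, 0, 0, -25, 0, 0, 0, -20, 0, 0, 0, -12, 0, 0, 0, 0, 0]}}

```text
time_s: 13.0
eef_pos: [0.625, 0.1575, 0.1115]
eef_rot: [0.002, 0.233, 0.972, 0.001]
wrist_force: [0.0, 0.1, -1.2]
opening: 0.5
```

```bash
python3 - <<'E'
from h import *
delta(.472,-.053,.105)
E
```

```text
t 13.0 pos [0.625  0.1575 0.1115] open 0.5 F [ 0.02  0.12 -1.15] shift mm [  40.9 -257.     5.7] zax [ 4.8e-03  3.0e-04 -1.0e+00]
```

>>> {"op": "arm_command", "data": {"plan": [1.5, -10, 0, 0, 4, -26, 0, 0, 5, -32, 0, 0, 5, -32, 0, 0, 5, -32, 0, 0, 5, -32, 0, 0, 5, -32, 0, 0, 5, -30, 0, 0, 3, -20, 0, 0, 1, -10, 0, 0, 0, 0, 0, 0, 0, 0, 0, 0], "grip": 0.65}}

```text
time_s: 14.2
eef_pos: [0.4719, -0.0526, 0.1081]
eef_rot: [-0.0, 0.233, 0.972, 0.0]
wrist_force: [-0.9, -0.0, -0.1]
opening: 0.651
```

```bash
python3 - <<'E'
from h import *
delta(.472,-.053,.006)
t=ctrl.camera("top");s=ctrl.camera("scene")
a=cv2.resize(t["color"][100:240,200:410],(540,360),interpolation=2);b=cv2.resize(s["color"][170:290,270:470],(540,324),interpolation=2)
cv2.imwrite("pics/a7.png",cv2.convertScaleAbs(cv2.resize(np.vstack([a,b]),(473,598))[:,:,::-1],alpha=2))
E
```

```text
t 14.2 pos [ 0.4719 -0.0526  0.1081] open 0.651 F [-0.86 -0.   -0.09] shift mm [ -0.4  -0.3 102.1] zax [-4.e-04  5.e-04 -1.e+00]
```

View pics/a7.png

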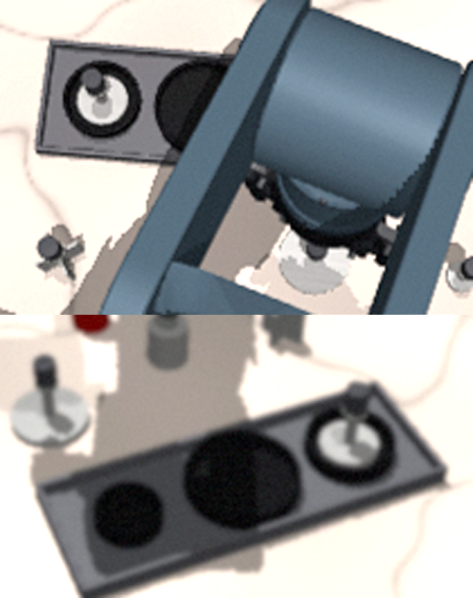

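>>> {"op": "arm_command", "data": {"plan": [0, 0, 6, 0, 0, 0, 14, 0, 0, 0, 18, 0, 0, 0, 18, 0, 0, 0, 16, 0, 0, 0, 12, 0, 0, 0, 9, 0, 0, 0, 6, 0, 0, 0, 3, 0, 0, 0, 0, 0, 0, 0, 0, 0]}}

```text
time_s: 15.4
eef_pos: [0.4724, -0.0531, 0.007]
eef_rot: [0.0, 0.233, 0.972, -0.0]
wrist_force: [-0.1, 0.0, 0.0]
opening: 0.649
```

>>> {"op": "arm_command", "data": {"plan": [0, 0, 0, 0, 0, 0, 0, 0, 0, 0, 0, 0, 0, 0, 0, 0, 0, 0, 0, 0, 0, 0, 0, 0, 0, 0, 0, 0, 0, 0, 0, 0], "grip": 0}}

```text
time_s: 16.2
eef_pos: [0.4724, -0.053, 0.007]
eef_rot: [0.0, 0.233, 0.972, 0.0]
wrist_force: [-1.2, 1.9, 6.7]
opening: 0.213
```

>>> {"op": "arm_command", "data": {"plan": [0, 0, -3, 0, 0, 0, -9, 0, 0, 0, -16, 0, 0, 0, -18, 0, 0, 0, -10, 0, 0, 0, -4, 0, -4, 8, 0, 0, -9, 18, 0, 0, -11, 24, 0, 0, -11, 24, 0, 0, -11, 24, 0, 0, -11, 24, 0, 0, -10, 22, 0, 0, -7, 14, 0, 0, -4.3, 6.8, 0, 0, 0, 0, 0, 0, 0, 0, 0, 0]}}

```text
time_s: 17.9
eef_pos: [0.6156, 0.0583, 0.0656]
eef_rot: [-0.001, 0.233, 0.972, -0.0]
wrist_force: [0.7, 0.4, -2.7]
opening: 0.209
```

```bash
python3 - <<'E'
from h import *
delta(.6165,.0585,.016);t,s=pair("pics/a8.png",(255,105),(340,180))
for p in [(.6165,.0585,.014),(.6165,.0585,.068)]: print(((proj(t,p)-[255,105])*5.7).round(),((proj(s,p)-[340,180])*5.7).round())
E
```

```text
t 17.9 pos [0.6156 0.0583 0.0656] open 0.209 F [ 0.7   0.4  -2.74] shift mm [-0.8  0.6 49.6] zax [-0.0019 -0.     -1.    ]
[200. 242.] [182. 338.]
[191. 197.] [190. 227.]
```

View pics/a8.png

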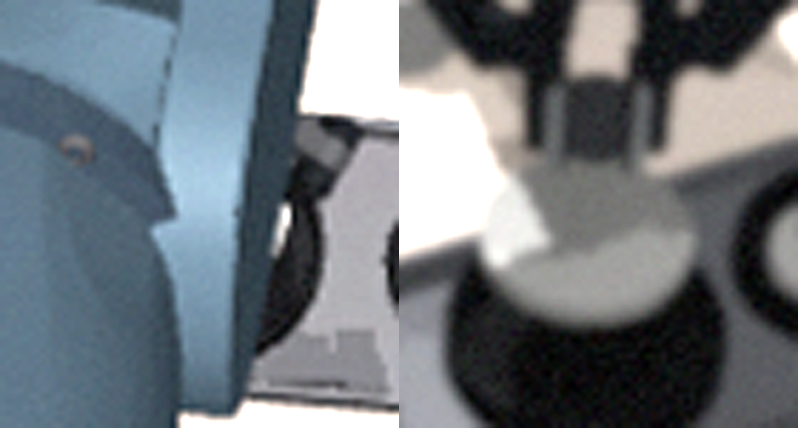

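>>> {"op": "arm_command", "data": {"plan": [0, 0, 5, 0, 0, 0, 12, 0, 0, 0, 13, 0, 0, 0, 9, 0, 0, 0, 5, 0, 0, 0, 2, 0, 0, 0, 1, 0, 0, 0, 0, 0, 0, 0, 0, 0]}}

```text
time_s: 18.9
eef_pos: [0.6169, 0.0584, 0.02]
eef_rot: [0.0, 0.233, 0.972, 0.0]
wrist_force: [0.0, -0.4, -1.9]
opening: 0.212
```

>>> {"op": "arm_command", "data": {"plan": [0, 0, 0.5, 0, 0, 0, 0.5, 0, 0, 0, 0.5, 0, 0, 0, 0, 0]}}

```text
time_s: 19.3
eef_pos: [0.6164, 0.0584, 0.018]
eef_rot: [-0.0, 0.233, 0.972, -0.0]
wrist_force: [-0.4, -0.2, -2.2]
opening: 0.214
```

>>> {"op": "arm_command", "data": {"plan": [0, 0, 0.5, 0, 0, 0, 0.5, 0, 0, 0, 0.5, 0, 0, 0, 0.5, 0, 0, 0, 0, 0]}}

```text
time_s: 19.8
eef_pos: [0.6165, 0.0585, 0.0161]
eef_rot: [-0.0, 0.233, 0.972, -0.0]
wrist_force: [-1.2, 0.9, -1.5]
opening: 0.215
```

>>> {"op": "arm_command", "data": {"plan": [0, 0, 0.5, 0, 0, 0, 0.5, 0, 0, 0, 0, 0]}}

```text
time_s: 20.1
eef_pos: [0.6165, 0.0585, 0.0161]
eef_rot: [-0.0, 0.233, 0.972, -0.0]
wrist_force: [-4.3, -0.2, 6.6]
opening: 0.213
```

Contact; release, rise, and go to plate30 (relative shift to (.457, −.193): tx +28.5, ty −297).

>>> {"op": "arm_command", "data": {"plan": [0, 0, 0, 0, 0, 0, 0, 0, 0, 0, 0, 0, 0, 0, 0, 0, 0, 0, 0, 0], "grip": 0.5}}

```text
time_s: 20.6
eef_pos: [0.6165, 0.0584, 0.0149]
eef_rot: [-0.0, 0.233, 0.972, -0.0]
wrist_force: [0.5, 0.3, 0.1]
opening: 0.499
```

>>> {"op": "arm_command", "data": {"plan": [0, 0, -5, 0, 0, 0, -12, 0, 0, 0, -20, 0, 0, 0, -25, 0, 0, 0, -20, 0, 0, 0, -10, 0, 0, 0, 0, 0, 0, 0, 0, 0]}}

```text
time_s: 21.4
eef_pos: [0.6161, 0.0585, 0.1066]
eef_rot: [-0.0, 0.233, 0.972, -0.0]
wrist_force: [0.1, -0.4, 0.1]
opening: 0.504
```

>>> {"op": "arm_command", "data": {"plan": [1, -10, 0, 0, 3, -26, 0, 0, 3, -32, 0, 0, 3, -32, 0, 0, 3, -32, 0, 0, 3, -32, 0, 0, 3, -32, 0, 0, 3, -32, 0, 0, 3, -32, 0, 0, 2, -22, 0, 0, 1.5, -13, 0, 0, 0, 0, 0, 0, 0, 0, 0, 0], "grip": 0.65}}

```text
time_s: 22.7
eef_pos: [0.4571, -0.1911, 0.1066]
eef_rot: [-0.0, 0.234, 0.972, 0.0]
wrist_force: [-0.4, 0.2, 0.5]
opening: 0.65
```

```bash
python3 - <<'E'
from h import *
delta(.457,-.193,.006)
t=ctrl.camera("top");s=ctrl.camera("scene")
a=cv2.resize(t["color"][100:240,220:430],(540,360),interpolation=2);b=cv2.resize(s["color"][150:290,200:470],(540,280),interpolation=2)
cv2.imwrite("pics/a9.png",cv2.convertScaleAbs(cv2.resize(np.vstack([a,b]),(500,592))[:,:,::-1],alpha=2))
E
```

```text
t 22.7 pos [ 0.4571 -0.1911  0.1066] open 0.65 F [-0.4   0.21  0.49] shift mm [ -0.9  -1.8 100.6] zax [-4.e-04  8.e-04 -1.e+00]
```

View pics/a9.png

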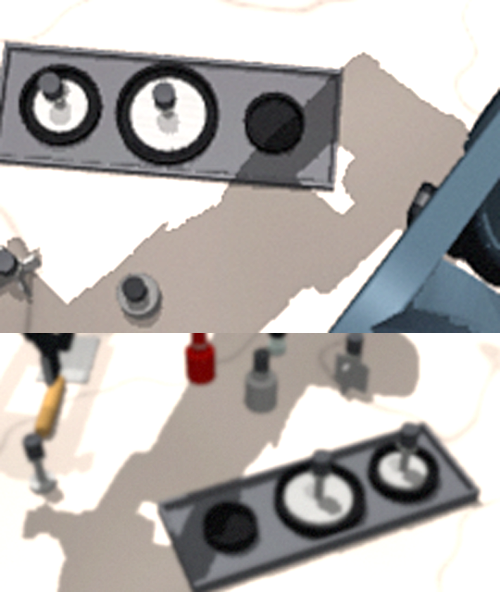

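>>> {"op": "arm_command", "data": {"plan": [-0.9, -1.8, 6, 0, 0, 0, 14, 0, 0, 0, 18, 0, 0, 0, 18, 0, 0, 0, 16, 0, 0, 0, 12, 0, 0, 0, 8, 0, 0, 0, 5, 0, 0, 0, 3, 0, 0, 0, 0, 0, 0, 0, 0, 0]}}

```text
time_s: 23.9
eef_pos: [0.4576, -0.1938, 0.0075]
eef_rot: [0.0, 0.233, 0.972, -0.0]
wrist_force: [0.0, -0.1, -0.5]
opening: 0.652
```

>>> {"op": "arm_command", "data": {"plan": [0, 0, 0, 0, 0, 0, 0, 0, 0, 0, 0, 0, 0, 0, 0, 0, 0, 0, 0, 0, 0, 0, 0, 0, 0, 0, 0, 0, 0, 0, 0, 0], "grip": 0}}

```text
time_s: 24.7
eef_pos: [0.4576, -0.1939, 0.0075]
eef_rot: [0.0, 0.233, 0.972, -0.0]
wrist_force: [-1.3, 0.5, 5.7]
opening: 0.208
```

>>> {"op": "arm_command", "data": {"plan": [0, 0, -3, 0, 0, 0, -9, 0, 0, 0, -16, 0, 0, 0, -18, 0, 0, 0, -10, 0, 0, 0, -4, 0, -3, 8, 0, 0, -6, 18, 0, 0, -8, 25, 0, 0, -8, 25, 0, 0, -8, 25, 0, 0, -8, 25, 0, 0, -8, 25, 0, 0, -7.4, 22, 0, 0, -6, 18, 0, 0, -4, 10, 0, 0, -1, 4.7, 0, 0, 0, 0, 0, 0, 0, 0, 0, 0]}}

```text
time_s: 26.6
eef_pos: [0.61, -0.0412, 0.0666]
eef_rot: [-0.0, 0.233, 0.972, -0.0]
wrist_force: [-0.4, 0.7, -0.4]
opening: 0.213
```

```bash
python3 - <<'E'
from h import *
delta(.611,-.041,.0165);t,s=pair("pics/a10.png",(300,110),(290,195))
for p in [(.611,-.041,.014),(.611,-.041,.061)]: print(((proj(t,p)-[300,110])*5.7).round(),((proj(s,p)-[290,195])*5.7).round())
E
```

```text
t 26.6 pos [ 0.61   -0.0412  0.0666] open 0.213 F [-0.43  0.65 -0.4 ] shift mm [-0.9  0.6 50.1] zax [-9.e-04 -0.e+00 -1.e+00]
[200. 234.] [194. 340.]
[204. 196.] [191. 245.]
```

View pics/a10.png

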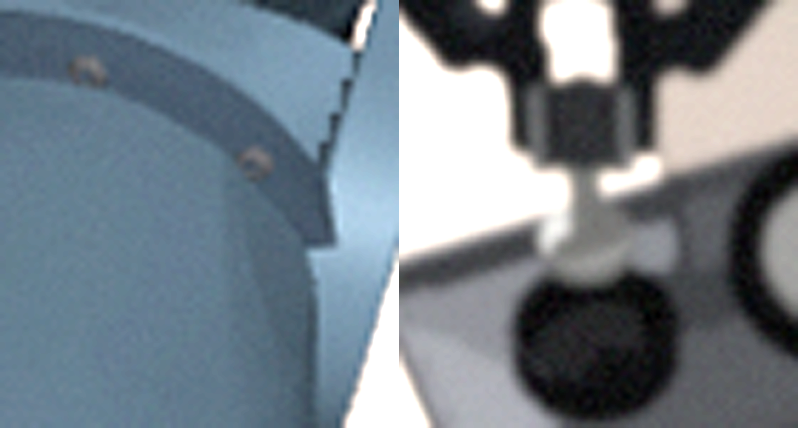

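>>> {"op": "arm_command", "data": {"plan": [0.2, 2.4, 5, 0, 0, 0, 12, 0, 0, 0, 13, 0, 0, 0, 9, 0, 0, 0, 5, 0, 0, 0, 3, 0, 0, 0, 1, 0, 0, 0, 0.5, 0, 0, 0, 0, 0]}}

```text
time_s: 27.6
eef_pos: [0.6119, -0.0386, 0.0189]
eef_rot: [0.0, 0.233, 0.972, -0.0]
wrist_force: [0.5, -0.3, -0.3]
opening: 0.217
```

>>> {"op": "arm_command", "data": {"plan": [0, 0, 0.5, 0, 0, 0, 0.5, 0, 0, 0, 0, 0, 0, 0, 0, 0]}}

```text
time_s: 28.0
eef_pos: [0.6116, -0.0385, 0.0176]
eef_rot: [0.0, 0.233, 0.972, -0.0]
wrist_force: [0.3, 0.4, -0.9]
opening: 0.214
```

>>> {"op": "arm_command", "data": {"plan": [0, 0, 0.5, 0, 0, 0, 0.5, 0, 0, 0, 0.5, 0, 0, 0, 0, 0]}}

```text
time_s: 28.4
eef_pos: [0.6117, -0.0387, 0.0166]
eef_rot: [0.0, 0.233, 0.972, -0.0]
wrist_force: [-1.9, 1.0, 4.6]
opening: 0.209
```

Contact. Release, rise, and pull back.

>>> {"op": "arm_command", "data": {"plan": [0, 0, 0, 0, 0, 0, 0, 0, 0, 0, 0, 0, 0, 0, 0, 0, 0, 0, 0, 0], "grip": 0.5}}

```text
time_s: 28.9
eef_pos: [0.6115, -0.0385, 0.0159]
eef_rot: [-0.0, 0.233, 0.972, -0.0]
wrist_force: [0.5, 0.8, -0.6]
opening: 0.496
```

>>> {"op": "arm_command", "data": {"plan": [0, 0, -5, 0, 0, 0, -12, 0, 0, 0, -20, 0, 0, 0, -25, 0, 0, 0, -25, 0, 0, 0, -25, 0, 0, 0, -15, 0, 0, -10, 0, 0, 0, -25, 0, 0, 0, -35, 0, 0, 0, -35, 0, 0, 0, -35, 0, 0, 0, -35, 0, 0, 0, -35, 0, 0, 0, -25, 0, 0, 0, -10, 0, 0, 0, 0, 0, 0, 0, 0, 0, 0]}}

```text
time_s: 30.7
eef_pos: [0.5003, -0.2561, 0.1424]
eef_rot: [-0.0, 0.233, 0.972, 0.0]
wrist_force: [-0.5, 0.3, 0.1]
opening: 0.5
```

```bash
python3 - <<'E'
from h import *
delta(.611,-.041,.0165)
t=ctrl.camera("top");s=ctrl.camera("scene")
a=cv2.resize(t["color"][100:240,200:430],(560,341),interpolation=2);b=cv2.resize(s["color"][150:280,250:470],(560,330),interpolation=2)
cv2.imwrite("pics/a11.png",cv2.convertScaleAbs(cv2.resize(np.vstack([a,b]),(500,599))[:,:,::-1],alpha=2))
# white plate centroid in dishes (top view), plate top z=.017
g=cv2.cvtColor(t["color"],cv2.COLOR_RGB2GRAY)
for n,p in {'30':(.611,-.041),'50':(.623,.158),'70':(.6165,.0585)}.items():
  for z,q in((.017,'plate'),(.079,'head')): print(n,q,proj(t,(*p,z)).round(1),proj(s,(*p,z)).round(1))
E
```

```text
t 30.7 pos [ 0.5003 -0.2561  0.1424] open 0.5 F [-0.48  0.31  0.08] shift mm [ -1.2 241.8 126.1] zax [-6.0e-04  1.1e-03 -1.0e+00]
30 plate [335.1 150.6] [323.9 253.6]
30 head [336.1 141.6] [323.3 231.2]
50 plate [245.2 143.1] [417.5 224. ]
50 head [240.3 133.6] [421.4 201.5]
70 plate [290.  147.1] [372.  238.2]
70 head [288.1 137.8] [373.7 215.8]
```

View pics/a11.png

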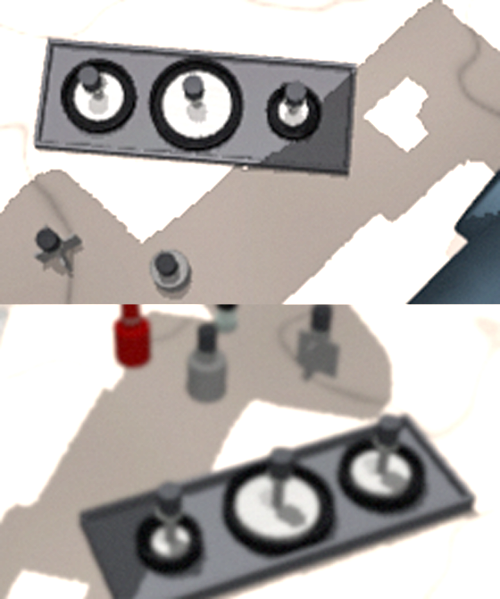

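```bash
python3 -c "
from bench import ctrl
print(ctrl.hand_in())"
```

```text
the job is handed in; nothing more can be done
None
```

I put the three plate tools away and handed the job in at about 31 s on the robot's clock; the hand-in gives no verdict. Each was lowered into the dish of its own size until the wrist force showed contact, then released.

- **Last check:** the final pictures from both cameras show all three plates upright and roughly centred in their dishes. The bob and vane stand with no visible movement. The beaker was outside that last crop; the gripper stayed well above it and nothing was felt, so I take it as untouched but did not measure it.
- **What failed or disagreed:**
    - The first grasp of plate50 closed on nothing. The camera showed the fingertips about 30 mm higher than the reported TCP. I opened, went 30 mm lower and gripped it properly. That offset served for all three tools.
    - The two cameras' first estimates of the dish centres differed by about 10 mm in x. Casting the rays at the dish's mid-height instead of the rim made them agree to about 1 mm.

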